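Clamp a printed battery tray in the notched finishing vise

TASK

Clamp the orange printed battery tray in the finishing vise for deburring: squeeze the red release lever back to the black palm post, keep it squeezed while you slide the moving jaw along until its sprung pink face pushes the tray square against the fixed jaw and is pressed about half-way in, then let go of the lever and see that its pawl has dropped fully into a notch, nudging the jaw forward until it clicks if it has not, so that the vise holds the tray by itself. Tray and lever are thin printed plastic, so neither may be pressed hard, and the glue stick, caliper and scraper beside the vise are to be left alone.

Things in the scene. Friction and masses are not known exactly. Their poses are not given: they have to be found in the camera images.
- vise: The vise base, bolted to the bench: steel plate 325 x 150 mm with two aluminium ways on it. Origin on the bench at the middle of the base. Its +x axis is the closing direction: the moving jaw slides along +x towards the fixed jaw. Its y axis runs along the jaws, z is up.
- bed_mid (a point): Point between the ways at bed height, 32 mm above the bench, over the vise's origin; the tray lies on the ways. In the channel between them lies a steel notched bar: notches 4.5 mm long and 6 mm deep every 9 mm, 4.5 mm lands between. It is bolted through slots, so where its notches lie along x is not known and has to be felt.
- fixed_face (a point): Middle of the pink front of the fixed jaw (grey block), 55 mm above the bench. It looks along the vise's -x; 120 mm wide. At the start the jaws stand at least 34 mm wider apart than the tray.
- post_grip (a point): Point inside the black palm post of the moving blue jaw, at the height to grasp, 108 mm above the bench. The post is 12 mm thick along the vise's x, 26 mm wide along y, its top 125 mm above the bench; it rides with the jaw, which slides with about 5 N of friction. Behind it (-x) nothing stands in the way, and nothing above.
- lever_pivot (a point): Pivot of the red lever on the moving jaw, 26 mm above the bench, 16 mm in +x of post_grip. The lever stands in front (+x) of the post, 8 mm thick, 24 mm wide, about as tall. At grasp height post and lever together measure 26 mm in x when squeezed home (6 mm gap; middle of the pair 7 mm in +x of post_grip) and 49 mm when released.
- plate_top (a point): Middle of the upper edge of the moving jaw's blue plate, 75 mm above the bench, 69 mm in +x of post_grip; the plate is 14 mm thick and 116 mm wide. Fingertips that stay above it clear it.
- face_mid (a point): Middle of the front of the moving jaw's sprung pink face when it is out, 55 mm above the bench, 96 mm in the vise's +x from post_grip; it rides with the jaw (it does not move in with the face). The face is 110 mm wide.
- face (a joint): How far the sprung face is pushed in, m: 0 out, 0.012 bottomed. It takes 2 N to start and 0.6 N more per mm, so 5.6 N half-way.
- lever (a joint): Red lever's angle, rad: 0 released, pawl fully down in a notch (lever leans 0.27 rad forward); 0.27 squeezed home (upright, pawl just clear of the bar), 7 N at grasp height. As it is let go the jaw may follow the rear finger back 2 to 4 mm. Let go between notches the pawl rests on a land, lever at 0.15 to 0.19; pushed on by up to 8 mm (6 N more drag) it drops. Pawl down: jaw locked, 1.5 mm play.
- tray_mid (a point): Centre (half-way up) of the loose orange printed battery tray of 5 x 10 open cells: 82 mm along its x (clamped between the jaws), 160 mm along its y, 42 mm tall, walls 2 mm, about 150 g; it lies on the bed between the jaws, loose and a little askew, with its x along the vise's x.
- glue_mid (a point): Centre of a yellow glue stick standing upright, 28 mm across, 92 mm tall. To be left alone.
- caliper: Steel caliper with a black head lying flat, 235 mm along its x, 15 mm thick, origin on the bench under it. To be left alone.
- scraper: Scraper with a red handle, lying flat along its x, 207 mm long, origin on the bench where handle and blade meet. To be left alone.
Mind the look-alikes: they are no part of the job. What is shaped like the part that bears tray_mid but green or turquoise is not meant.

How it is judged:
On the way, in this order (a step that is already met when the one before it is completed fails the run):
1. the release lever is squeezed home while the jaw still stands clear of the clamped position (value of joint lever above 0.23 rad and value of joint face below 0.001 m), for 0.15 s.
2. with the lever still squeezed, the sprung face is pressed in by the tray (value of joint lever above 0.215 rad and value of joint face above 0.0015 m), for 0.1 s.
At the end, for the whole second after the job is handed in: The lever is released with its pawl fully down in a notch (lever below 0.05 rad), the sprung face is still pressed in by more than 1 mm, and the tray rests flat on the bed, square (within 0.03 rad) and against the fixed jaw (within 3 mm), at rest (value of joint lever below 0.05 rad and value of joint face above 0.001 m and x of tray_mid in the frame of fixed_face above -0.044 m and angle between the x axis of tray_mid and the x axis of vise, either way round below 0.03 rad and angle between tray_mid's own z axis and vertical below 0.04 rad and height (world z) of tray_mid below 0.058 m and linear speed of tray below 0.01 m/s); the robot touches nothing.
It fails at once if the sprung face or the fingers press the tray with more than 25 N (contact force between any of face, the fingers and tray above 25 N).
It fails at once if the fingers press the lever with more than 40 N (contact force between the fingers and lever above 40 N).
It fails at once if the glue stick, caliper or scraper is moved by more than 20 mm (distance of any of glue_mid, caliper, scraper from where it was at the start of the episode above 0.02 m).
It also fails if it takes over 61 s, if anything falls off the work surface, if the arm or the gripper's body presses on something with over 40 N, if the wrist force passes 120 N, or if a joint passes its speed limit or range.

ROBOT

A 6-joint arm with a two-finger parallel gripper is mounted at the origin on the work surface. World frame = base frame: x ahead of the robot, y to its left, z up, the work surface at z = 0. Lengths are in m, angles in rad, forces in N, time in s.
With the tool pointing down it reaches from about 0.35 to 0.85 m from the base axis. Payload 8.1 kg.
Tool frame: the origin (TCP) lies at the centre of the arm's flange, where the gripper is bolted on; the fingertips stand 186 mm ahead of it and the grasp point (between the pads) lies 167 mm ahead of it; z points along the fingers, y is the direction in which the jaws open and shut (so a half turn about z gives the same grasp; the last joint's range is limited). The gripper opens to 93 mm and grips with 3 to 60 N. Pads are 15 mm wide; open, the fingers measure 128 mm over their backs; the gripper's body (75 mm by 188 mm) begins 65 mm behind the grasp point.
Start: joints at [-1.371, 0.13, 1.488, -0, 1.523, -0.085], TCP at [0.169, -0.576, 0.405] pointing down, gripper open.
Joint ranges: [-2.96, 2.96], [-0.89, 2.26], [0.02, 2.5], [-1.34, 4.48], [0, 2.73], [-2.66, 2.66]. Speed limits (rad/s): [2.39, 2.39, 2.79, 3.14, 3.14, 3.14].

INTERFACE

Orientations are given as a rotation vector (axis times angle).
In Python, from plant import robot, viewer, order gives the robot as it stands.
- The arm moves only by the tool apply_moves, never from a script. Its argument "deltas" is a list of rows, each a list of 3 entries, a list of its own where there are three numbers: the finger opening in mm, from 0 to 93, then the shift along the tool's x, y, z in mm, then the turn about the tool's z in rad. In form: [[grip, [dx, dy, dz], yaw], ...]. A call has 1 to 5 rows; each row shifts and turns the commanded pose from where the row before left it, along the tool's axes as they then stand; what a row does not reach is not made up. A row lasts 1/8 s, in which the tool goes at most 62.5 mm and 10.7 degrees, less where a joint would pass 70% of its speed; a pose out of reach is approached as far as the arm can. A call is refused whole if a number of a shift passes 62.5 or a number of a turn 0.188, either way. A call with a gripper value outside its range is refused whole. The fingers move at their own pace and stop on an object; "grip_force" is the grip in N (left out, the last holds). Time passes only in rows, so rows that do not move let the fingers close. It gives the time, the measured TCP pose, the force and the opening at its end, in the units of the state.
- robot.read_state(): the state, without advancing time (a new reading comes with each control period).
- viewer.read_camera(name): name is "scene" or "top"; returns the picture (420x560x3 uint8, blue, green, red); there is no depth.
- viewer.get_calibration(name): a dict with "fx", "fy", "cx", "cy" (pixels), "distortion" ([k1, k2, p1, p2, k3] as OpenCV has them; the pictures are not rectified), "R" (3x3) and "t" (3): a world point X has camera coordinates R X + t. Camera axes: x right, y down, z forward; pixel columns grow to the right and rows downward; lengths in m; the calibration is good to about 2 mm. A picture is of the moment at which its call begins. get_calibration takes no time and is no camera call.
- order.close_job(): hands the job in, once; it reports no verdict.
The state is a dict: "t": time; "q": joint angles; "dq": joint speeds; "joint_torque": joint torques, N m; "tool_pos": TCP position; "orientation": TCP orientation; "force": force on the tool from outside, world axes, zero at the start; "wrist_torque": the same for the moment, N m; "opening": finger opening in m.
Only numpy, scipy, OpenCV 4.12 (cv2) and the standard library are available. Lean on these libraries where they do the work, as an engineer would, in place of code of your own. Each camera call takes 0.05 s, during which the arm holds its last target. There are 200 camera calls.

## Working session

There is one attempt and no reset: what is moved stays moved. The work goes in short steps, Python scripts to look and compute and a tool call to move; the robot and the scene stay as the last step left them, time stands still between calls to the robot, and variables do not carry over. Pictures are saved under pics/ and viewed, about 8 in all and at most 12, crops included, and the job is handed in when it is done.

Besides the shell and the picture viewer there is one more tool, called after "Request:" as name(argument=value, ...) on one line, values as JSON. apply_moves: Moves the arm, as the interface text tells. Its arguments: {"type":"object","properties":{"deltas":{"type":"array"},"grip_force":{"type":"number"}},"required":["deltas"]}

```bash
mkdir -p pics
cat > h.py <<'E'
import numpy as np, cv2
from plant import robot, viewer, order
def ray(cam,uv):
    c=viewer.get_calibration(cam);K=np.array([[c['fx'],0,c['cx']],[0,c['fy'],c['cy']],[0,0,1.]])
    p=cv2.undistortPoints(np.array([[uv]],float),K,np.array(c['distortion'],float))[0,0]
    R=np.array(c['R']);t=np.array(c['t']);return -R.T@t, R.T@np.array([p[0],p[1],1.])
def onz(cam,uv,z):
    o,d=ray(cam,uv);return o+d*(z-o[2])/d[2]
def proj(cam,X):
    c=viewer.get_calibration(cam);K=np.array([[c['fx'],0,c['cx']],[0,c['fy'],c['cy']],[0,0,1.]])
    return cv2.projectPoints(np.array([X],float),cv2.Rodrigues(np.array(c['R']))[0],np.array(c['t'],float),K,np.array(c['distortion'],float))[0][0,0]
E
python3 - <<'E'
from h import *
s=viewer.read_camera('scene');t=viewer.read_camera('top')
cv2.imwrite('pics/s0.png',s);cv2.imwrite('pics/t0.png',t)
for c in('scene','top'):
    k=viewer.get_calibration(c);print(c,k['fx'],-np.array(k['R']).T@np.array(k['t']),np.round(k['R'],2).tolist())
print(robot.read_state())
E
```

```text
scene 469.6735616121873 [ 1.08310287 -0.06135738  0.90878661] [[0.01, 1.0, 0.0], [0.84, -0.01, -0.55], [-0.55, 0.01, -0.84]]
top 510.4680050800435 [ 0.38015611 -0.04659358  1.07500423] [[0.03, -1.0, -0.02], [-0.98, -0.02, -0.19], [0.19, 0.02, -0.98]]
{'t': 0.1, 'q': array([-1.37142061e+00,  1.31084998e-01,  1.48914400e+00, -1.25135647e-05,
        1.52301074e+00, -8.53615258e-02]), 'dq': array([ 1.32751030e-03, -1.55589067e-03, -1.22126744e-03,  1.22997039e-03,
       -1.27575370e-04,  8.93205663e-05]), 'joint_torque': array([ 1.30668468e-03, -5.61341929e+01, -4.93095767e+01,  7.71426922e-02,
        2.90175725e-02, -2.17341255e-05]), 'tool_pos': array([ 0.16854452, -0.57563156,  0.40380697]), 'orientation': array([-3.10818100e+00, -4.45522546e-01,  1.66924370e-04]), 'force': array([ 0.62616725, -0.24319383, -0.46697934]), 'wrist_torque': array([ 0.00257338,  0.03195434, -0.00092216]), 'opening': 0.09285997294362475}
```

View pics/s0.png

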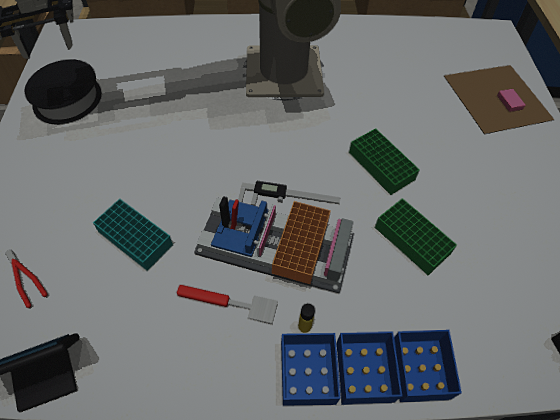

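View pics/t0.png

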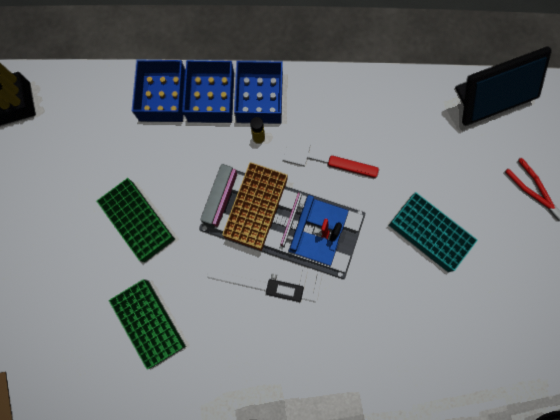

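The orange tray is at scene (302,241) and top (256,205). It could be confused with the green trays at scene (384,160) and (416,236) and the turquoise one at scene (133,234). The red scraper handle at scene (203,296) and the red pliers could be taken for the lever. By the description, the lever is the red upright at scene (235,213) / top (324,230), and the black post beside it is at scene (224,210) / top (335,232). I'll check this in one close crop.

Run:
```python
from h import *
s=cv2.imread('pics/s0.png');t=cv2.imread('pics/t0.png')
a=cv2.resize(s[170:300,185:365],None,fx=4.4,fy=4.4,interpolation=cv2.INTER_CUBIC)[:,:790]
b=t[155:280,195:370]; b=cv2.resize(b,None,fx=4.4,fy=4.4,interpolation=cv2.INTER_CUBIC)
a=cv2.resize(a,(560,404));b=cv2.resize(b,(560,400))
cv2.imwrite('pics/crop.png',cv2.resize(np.vstack([a,b]),(418,600)) if 0 else cv2.convertScaleAbs(np.hstack([cv2.resize(a,(400,290)),cv2.resize(b,(400,290))]),alpha=1.6))
def pix(im,lo,hi,roi):
    h=cv2.cvtColor(im,cv2.COLOR_BGR2HSV);m=cv2.inRange(h,lo,hi);z=np.zeros_like(m);x0,y0,x1,y1=roi;z[y0:y1,x0:x1]=m[y0:y1,x0:x1];return z
for cam,im,roi in(('scene',s,(190,170,370,300)),('top',t,(195,155,370,280))):
    for n,lo,hi in(('orange',(7,120,50),(20,255,255)),('pink',(150,60,60),(176,255,255)),('red',(0,170,70),(5,255,255)),('blue',(105,130,40),(125,255,255)),('black',(0,0,0),(180,255,28))):
        m=pix(im,lo,hi,roi);cs=cv2.findContours(m,0,2)[0]
        for c in sorted(cs,key=cv2.contourArea)[::-1][:3]:
            if cv2.contourArea(c)>15:
                r=cv2.minAreaRect(c);print(cam,n,cv2.contourArea(c),np.round(cv2.boxPoints(r)).astype(int).tolist())
```

```text
scene orange 2948.0 [[269, 273], [290, 199], [331, 210], [310, 284]]
scene pink 150.0 [[322, 275], [337, 218], [341, 219], [327, 276]]
scene pink 54.0 [[257, 254], [272, 204], [275, 205], [260, 255]]
scene red 282.0 [[188, 297], [190, 287], [229, 295], [226, 306]]
scene red 19.0 [[232, 208], [235, 199], [238, 200], [235, 209]]
scene blue 1289.0 [[211, 245], [226, 191], [267, 202], [252, 256]]
scene blue 39.5 [[225, 218], [229, 200], [234, 201], [230, 219]]
scene black 214.5 [[253, 194], [255, 181], [286, 186], [284, 199]]
scene black 189.5 [[218, 198], [226, 196], [231, 227], [222, 228]]
scene black 34.5 [[196, 254], [196, 253], [312, 285], [312, 286]]
top orange 3117.0 [[222, 235], [248, 161], [288, 175], [261, 250]]
top pink 199.0 [[212, 223], [232, 168], [236, 170], [216, 225]]
top pink 26.0 [[288, 218], [297, 193], [299, 193], [290, 219]]
top red 353.5 [[328, 164], [330, 155], [371, 166], [369, 175]]
top red 23.5 [[320, 229], [325, 220], [328, 221], [324, 231]]
top blue 2482.5 [[288, 251], [307, 194], [350, 209], [330, 265]]
top black 87.5 [[327, 239], [333, 221], [341, 224], [335, 242]]
top black 20.5 [[204, 224], [207, 220], [214, 226], [211, 230]]
```

View pics/crop.png

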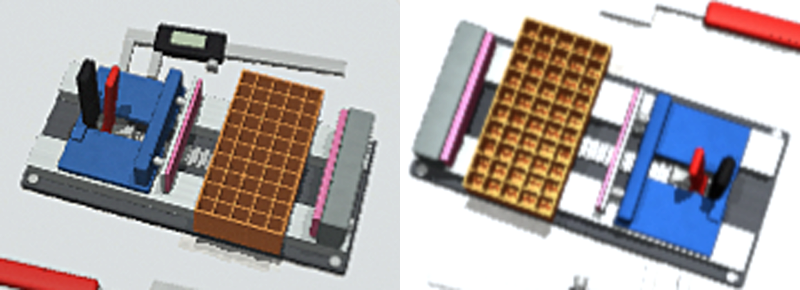

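The crop confirms the orange tray, with the black post at scene (224,198) and the red lever just in front of it. Next I'll work out the positions.

Run:
```python
from h import *
# post top by both views
for uv,c in(((224.6,197.5),'scene'),((337.5,224),'top')): print('post',c,onz(c,uv,.125).round(4))
for z in (.110,.125,.14):
    print(z,onz('scene',(224.6,197.5),z).round(4),onz('top',(337.5,224),z).round(4))
# lever top
print('lever',onz('scene',(235.5,199.5),.125).round(4),onz('top',(326,221),.125).round(4))
def ang(c,a,b,z):
    A,B=onz(c,a,z),onz(c,b,z);d=B-A;return np.degrees(np.arctan2(d[1],d[0])).round(2),A.round(4),B.round(4)
# plate top edge contour line fits
for cam,im in(('scene','pics/s0.png'),('top','pics/t0.png')):
    im=cv2.imread(im);h=cv2.cvtColor(im,cv2.COLOR_BGR2HSV)
    x0,y0,x1,y1=(190,170,370,300) if cam=='scene' else (195,155,370,280)
    for n,lo,hi,z in(('orange',(7,120,50),(20,255,255),.074),('pink',(150,60,60),(176,255,255),.075)):
        m=cv2.inRange(h,lo,hi);m[:y0]=0;m[y1:]=0;m[:,:x0]=0;m[:,x1:]=0
        for c in sorted(cv2.findContours(m,0,2)[0],key=cv2.contourArea)[::-1][:2]:
            if n=='orange' and cv2.contourArea(c)<1000: continue
            P=np.array([onz(cam,p[0],z)[:2] for p in c])
            r=cv2.minAreaRect((P*1000).astype(np.float32));bp=cv2.boxPoints(r)
            e=max((bp[1]-bp[0],bp[2]-bp[1]),key=np.linalg.norm)
            print(cam,n,'long dir deg',np.degrees(np.arctan2(e[1],e[0])).round(2),'c',np.round(r[0],1),np.round(r[1],1),bp.round().tolist())
# base plate corners from crop, z~0.01
L=lambda x,y:(185+x/2.222,170+y/2.231); T=lambda x,y:(195+(x-400)/2.286,155+y/2.32)
print('base lower edge scene',ang('scene',L(24,184),L(347,268),.012),'top',ang('top',T(745,285),T(412,172),.012))
print('scene jaw back top edge',ang('scene',L(375,112),L(345,235),.075),'top',ang('top',T(455,22),T(415,155),.075))
q=robot.read_state();print(cv2.Rodrigues(q['orientation'])[0].round(3))
```

```text
post scene [ 0.5368 -0.1413  0.125 ]
post top [ 0.5509 -0.143   0.125 ]
0.11 [ 0.5264 -0.1429  0.11  ] [ 0.5536 -0.1446  0.11  ]
0.125 [ 0.5368 -0.1413  0.125 ] [ 0.5509 -0.143   0.125 ]
0.14 [ 0.5473 -0.1398  0.14  ] [ 0.5482 -0.1415  0.14  ]
lever [ 0.542 -0.119  0.125] [ 0.5562 -0.1213  0.125 ]
scene orange long dir deg -17.75 c [608.8  13.6] [ 83.2 178.4] [[511.0, 1.0], [681.0, -53.0], [706.0, 26.0], [536.0, 80.0]]
scene pink long dir deg -17.37 c [623.6  76. ] [  8.6 136.2] [[557.0, 92.0], [687.0, 52.0], [690.0, 60.0], [560.0, 100.0]]
scene pink long dir deg -15.64 c [582.1 -57. ] [  7.5 123.9] [[521.0, -44.0], [641.0, -77.0], [643.0, -70.0], [523.0, -37.0]]
top orange long dir deg -18.01 c [595.3  17.7] [ 84.6 160.9] [[506.0, 2.0], [659.0, -47.0], [685.0, 33.0], [532.0, 83.0]]
top pink long dir deg -17.5 c [611.8  80.5] [  9.  119.9] [[553.0, 94.0], [668.0, 58.0], [670.0, 67.0], [556.0, 103.0]]
top pink long dir deg -17.97 c [595.5 -60.6] [ 4.7 54.3] [[569.0, -54.0], [621.0, -71.0], [622.0, -67.0], [570.0, -50.0]]
base lower edge scene (np.float64(73.43), array([ 0.6023, -0.2097,  0.012 ]), array([0.6935, 0.0969, 0.012 ])) top (np.float64(72.79), array([ 0.4583, -0.1724,  0.012 ]), array([0.5536, 0.1357, 0.012 ]))
scene jaw back top edge (np.float64(-17.68), array([0.5626, 0.1273, 0.075 ]), array([0.6895, 0.0869, 0.075 ])) top (np.float64(166.15), array([0.6779, 0.0935, 0.075 ]), array([0.5583, 0.123 , 0.075 ]))
[[ 0.96   0.281 -0.   ]
 [ 0.281 -0.96   0.002]
 [ 0.    -0.002 -1.   ]]
```

Request:
apply_moves(deltas=[[93,[41,-27,4],0],[93,[41,-27,4],0],[93,[41,-27,4],0],[93,[41,-27,4],0],[93,[41,-27,4],0]], grip_force=20)

```text
t: 0.72
tool_pos: [0.3281, -0.3872, 0.3842]
orientation: [-3.109, -0.445, 0.0]
force: [-0.0, 0.1, 1.1]
opening: 0.0931
```

Request:
apply_moves(deltas=[[93,[41,-27,4],0],[93,[41,-27,4],0],[93,[41,-27,4],0],[93,[41,-27,4],0],[93,[41,-27,4],0]])

```text
t: 1.35
tool_pos: [0.4869, -0.2001, 0.3643]
orientation: [-3.11, -0.446, 0.001]
force: [0.5, -0.6, 1.0]
opening: 0.093
```

Request:
apply_moves(deltas=[[93,[41,-27,4],0.146],[93,[0,0,0],0.147],[93,[0,0,0],0.147],[93,[0,0,0],0.146],[93,[0,0,0],0]])

```text
t: 1.98
tool_pos: [0.5179, -0.164, 0.3603]
orientation: [-3.106, 0.47, 0.001]
force: [-0.2, 0.2, 0.0]
opening: 0.0929
```

Run:
```python
from h import *
q=robot.read_state();print(q['t'],q['tool_pos'],q['q'],q['force']);R=cv2.Rodrigues(q['orientation'])[0];print(R.round(3))
vx=np.array([.2974,.9548,0]);post=np.array([.544,-.141,.275])
print('d tool for post+10:',(R.T@(post+.010*vx-q['tool_pos'])*1000).round(1))
s=viewer.read_camera('scene');t=viewer.read_camera('top')
cv2.imwrite('pics/v1.png',np.hstack([cv2.resize(s[120:290,170:350],(400,378)),cv2.resize(t[120:290,230:410],(400,378))]))
```

```text
1.975 [ 0.51785791 -0.1639761   0.36026275] [-4.01045835e-01  2.40681139e-03  1.70349590e+00 -1.59421555e-05
  1.43656367e+00  1.46994580e+00] [-0.19799621  0.23591541  0.03534744]
[[ 0.955 -0.296 -0.001]
 [-0.296 -0.955  0.   ]
 [-0.001 -0.    -1.   ]]
d tool for post+10: [ 18.3 -39.7  85.2]
```

View pics/v1.png

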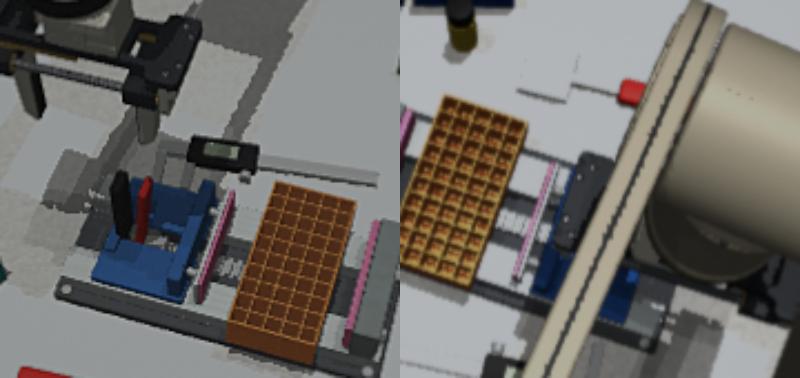

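The gripper is turned the right way and sits above and behind the jaw. The post shows at crop (121,175) and the lever at (143,180), left picture. I'll move over them, come part way down and look again.

Request:
apply_moves(deltas=[[93,[9,-20,0],0],[93,[9,-20,0],0],[93,[0,0,15],0],[93,[0,0,15],0],[93,[0,0,0],0]])

```text
t: 2.7
tool_pos: [0.546, -0.1312, 0.328]
orientation: [-3.105, 0.471, 0.007]
force: [-0.1, -0.1, 0.1]
opening: 0.0929
```

Run:
```python
from h import *
q=robot.read_state();print(q['t'],q['tool_pos'],q['force'])
s=viewer.read_camera('scene')
cv2.imwrite('pics/v2.png',cv2.resize(s[130:260,170:345],(770,572),interpolation=cv2.INTER_CUBIC))
R=cv2.Rodrigues(q['orientation'])[0]
for d in(-46.5,46.5):
  p=proj('scene',q['tool_pos']+R@np.array([0,d/1e3,.186]));print(d,((p-[170,130])*4.4).round())
```

```text
2.7 [ 0.54596702 -0.13123627  0.3279882 ] [-0.13025914 -0.08850963  0.06446041]
-46.5 [357. 315.]
46.5 [164. 267.]
```

View pics/v2.png

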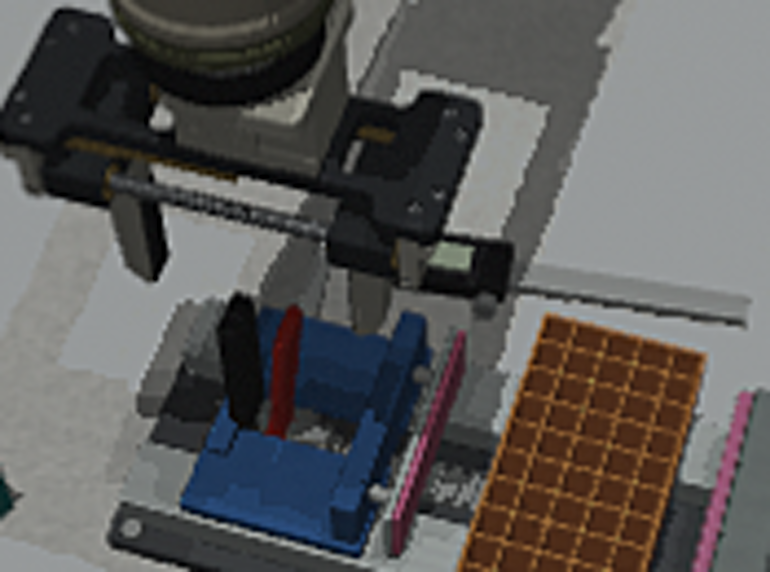

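The fingers straddle the post (240,300) and lever (292,310) in the crop. The hand's offset from the post matches the plan along the vise's x, but it's about 5 mm too far out sideways. I'll correct that, descend and squeeze.

Request:
apply_moves(deltas=[[93,[-5,2,13],0],[93,[0,0,15],0],[93,[0,0,15],0],[93,[0,0,10],0],[93,[0,0,0],0]])

```text
t: 3.38
tool_pos: [0.5412, -0.1315, 0.2763]
orientation: [-3.106, 0.471, 0.004]
force: [-0.1, -0.1, -0.8]
opening: 0.0931
```

Request:
apply_moves(deltas=[[70,[0,0,0],0],[60,[0,0,0],0],[50,[0,0,0],0],[45,[0,0,0],0],[40,[0,0,0],0]])

```text
t: 4.0
tool_pos: [0.5417, -0.1317, 0.2778]
orientation: [3.106, -0.471, 0.0]
force: [-0.2, -0.1, 0.0]
opening: 0.0476
```

Request:
apply_moves(deltas=[[36,[0,0,0],0],[32,[0,0,0],0],[28,[0,0,0],0],[24,[0,0,0],0],[22,[0,0,0],0]])

```text
t: 4.62
tool_pos: [0.5416, -0.1322, 0.2778]
orientation: [3.105, -0.472, -0.0]
force: [-2.4, -4.2, 0.9]
opening: 0.0257
```

Run:
```python
from h import *
q=robot.read_state();print(q['t'],q['tool_pos'],q['force'],q['opening'])
s=viewer.read_camera('scene')
cv2.imwrite('pics/v3.png',cv2.resize(s[150:280,170:345],(770,572),interpolation=cv2.INTER_CUBIC))
```

```text
4.625 [ 0.54155392 -0.13222917  0.27783592] [-2.43999987 -4.2081043   0.87822771] 0.02570378865511313
```

View pics/v3.png

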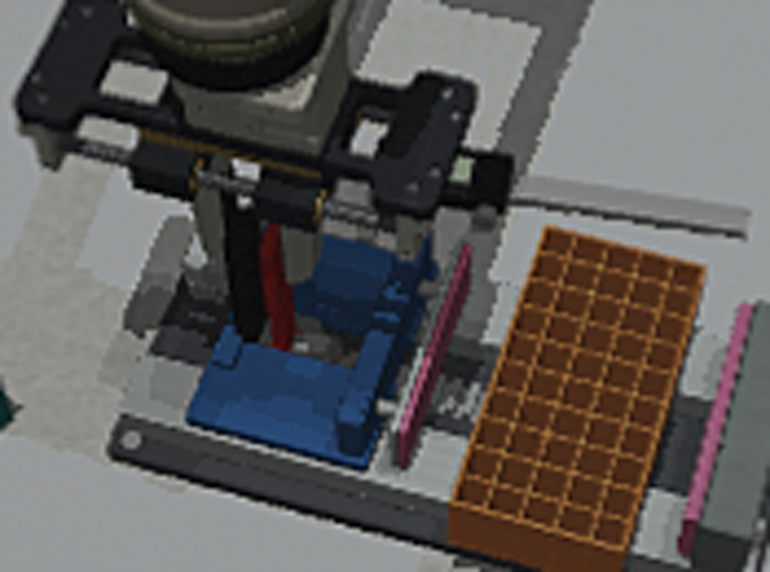

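The fingers hold post and lever, with the opening at 25.7 mm, so the lever is squeezed home. The pink face (435,350) is still clear of the tray. Now I'll slide the jaw forward.

Request:
apply_moves(deltas=[[22,[0,-4,0],0],[22,[0,-5,0],0],[22,[0,-5,0],0],[22,[0,-5,0],0],[22,[0,-3,0],0]])

```text
t: 5.3
tool_pos: [0.5482, -0.111, 0.2778]
orientation: [3.105, -0.472, 0.0]
force: [-1.5, -4.9, 1.8]
opening: 0.0255
```

Request:
apply_moves(deltas=[[22,[0,-2,0],0],[22,[0,-2,0],0],[22,[0,-2,0],0],[22,[0,-2,0],0],[22,[0,-2,0],0]])

```text
t: 5.92
tool_pos: [0.5511, -0.1015, 0.2778]
orientation: [3.105, -0.472, 0.0]
force: [-0.2, -5.2, 1.2]
opening: 0.0256
```

```bash
cat > m.py <<'E'
from h import *
q=robot.read_state();vx=np.array([.2974,.9548,0]);R=cv2.Rodrigues(q['orientation'])[0]
print(q['t'],'xv',(q['tool_pos']@vx*1000).round(2),'yv',((q['tool_pos']@[-.9548,.2974,0])*1000).round(2),'z',q['tool_pos'][2].round(4),'Fv',(q['force']@vx).round(2),q['opening'],'toolyang',np.degrees(np.arctan2(-R[1,1],-R[0,1])).round(2))
s=viewer.read_camera('scene')
import sys
cv2.imwrite(f'pics/{sys.argv[1]}.png',cv2.resize(s[150:300,190:365],(700,600),interpolation=cv2.INTER_CUBIC))
h=cv2.cvtColor(s,cv2.COLOR_BGR2HSV)
for n,lo,hi in(('orange',(7,120,50),(20,255,255)),('pink',(150,60,60),(176,255,255))):
    m=cv2.inRange(h,lo,hi);m[:170]=0;m[310:]=0;m[:,:190]=0;m[:,375:]=0
    for c in sorted(cv2.findContours(m,0,2)[0],key=cv2.contourArea)[::-1][:2]:
        if cv2.contourArea(c)<30: continue
        P=np.array([onz('scene',p[0],.074)[:2]@np.array([[.2974,-.9548],[.9548,.2974]]) for p in c])*1000
        b=[P[abs(P[:,1]-y)<6,0] for y in(-600,-580,-560,-540,-520)]
        print(n,'xv range at yv -600..-520',[(x.min().round(1),x.max().round(1)) if len(x) else None for x in b])
E
python3 m.py v4
```

```text
5.925 xv 66.99 yv -556.43 z 0.2778 Fv -5.02 0.025612798536826943 toolyang 72.72
orange xv range at yv -600..-520 [(np.float64(154.9), np.float64(237.5)), (np.float64(155.0), np.float64(237.7)), (np.float64(155.1), np.float64(237.3)), (np.float64(155.2), np.float64(237.4)), (np.float64(155.3), np.float64(237.1))]
pink xv range at yv -600..-520 [(np.float64(253.9), np.float64(262.1)), (np.float64(253.8), np.float64(262.1)), (np.float64(255.6), np.float64(262.0)), (np.float64(255.5), np.float64(261.9)), (np.float64(255.8), np.float64(261.9))]
```

The face is about to reach the tray, with roughly 17 mm left to the fixed jaw.

Request:
apply_moves(deltas=[[22,[0,-2,0],0],[22,[0,-2,0],0],[22,[0,-2,0],0],[22,[0,-2,0],0],[22,[0,-2,0],0]])

```text
t: 6.6
tool_pos: [0.5541, -0.092, 0.2778]
orientation: [3.105, -0.472, 0.0]
force: [-1.0, -5.7, 0.3]
opening: 0.0256
```

Request:
apply_moves(deltas=[[22,[0,-1,0],0],[22,[0,-1,0],0],[22,[0,-1,0],0],[22,[0,-1,0],0],[22,[0,0,0],0]])

```text
t: 7.22
tool_pos: [0.5553, -0.0881, 0.2778]
orientation: [3.105, -0.472, 0.0]
force: [-0.7, -5.2, 1.1]
opening: 0.0254
```

```bash
python3 m.py v5
```

```text
7.225 xv 81.02 yv -556.44 z 0.2778 Fv -5.12 0.02535379796757972 toolyang 72.72
orange xv range at yv -600..-520 [(np.float64(169.1), np.float64(251.5)), (np.float64(169.4), np.float64(251.3)), (np.float64(169.0), np.float64(251.6)), (np.float64(169.2), np.float64(251.0)), (np.float64(169.4), np.float64(250.3))]
pink xv range at yv -600..-520 [(np.float64(253.9), np.float64(262.1)), (np.float64(253.8), np.float64(262.1)), (np.float64(255.6), np.float64(262.0)), (np.float64(255.5), np.float64(261.9)), (np.float64(255.8), np.float64(261.9))]
pink xv range at yv -600..-520 [(np.float64(165.2), np.float64(167.8)), (np.float64(165.4), np.float64(168.1)), (np.float64(165.6), np.float64(168.3)), (np.float64(165.8), np.float64(168.6)), (np.float64(165.4), np.float64(168.8))]
```

View pics/v5.png

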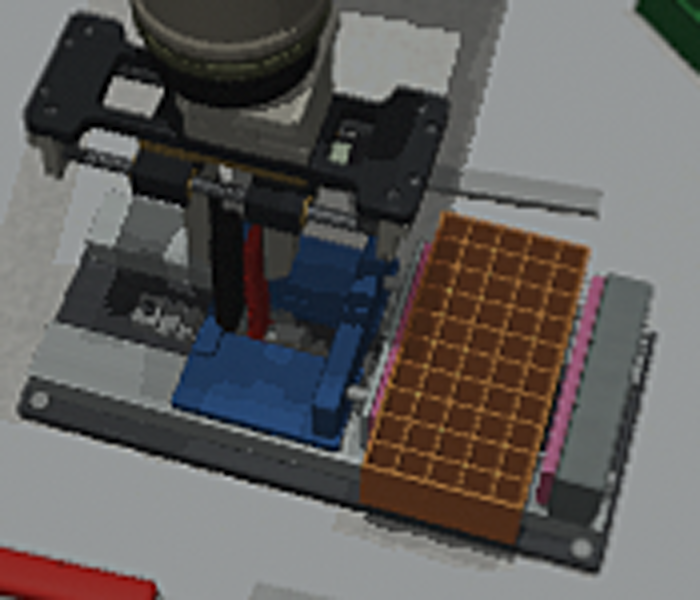

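The face now lies along the tray's whole edge, and the pink of the fixed jaw at (570,390) still shows a few mm of gap. I'll continue at 1 mm per row and watch the force.

Request:
apply_moves(deltas=[[22,[0,-1,0],0],[22,[0,-1,0],0],[22,[0,-1,0],0],[22,[0,0,0],0]])

```text
t: 7.78
tool_pos: [0.5562, -0.0853, 0.2778]
orientation: [3.105, -0.472, 0.0]
force: [-0.7, -4.6, 0.6]
opening: 0.0252
```

Request:
apply_moves(deltas=[[22,[0,-1,0],0],[22,[0,-1,0],0],[22,[0,0,0],0]])

```text
t: 8.15
tool_pos: [0.5568, -0.0835, 0.2779]
orientation: [3.105, -0.472, 0.0]
force: [-1.3, -7.0, 0.7]
opening: 0.0255
```

Request:
apply_moves(deltas=[[22,[0,-1,0],0],[22,[0,-1,0],0],[22,[0,0,0],0]])

```text
t: 8.52
tool_pos: [0.5573, -0.0818, 0.2778]
orientation: [3.105, -0.472, 0.0]
force: [-1.3, -6.6, 1.0]
opening: 0.0257
```

```bash
python3 m.py v6
```

```text
8.525 xv 87.64 yv -556.47 z 0.2778 Fv -6.71 0.02567769345063161 toolyang 72.71
orange xv range at yv -600..-520 [(np.float64(173.6), np.float64(253.9)), (np.float64(173.2), np.float64(253.8)), (np.float64(173.5), np.float64(254.6)), (np.float64(173.2), np.float64(254.0)), (np.float64(173.5), np.float64(253.8))]
pink xv range at yv -600..-520 [(np.float64(255.9), np.float64(262.1)), (np.float64(255.7), np.float64(262.1)), (np.float64(255.6), np.float64(262.0)), (np.float64(256.0), np.float64(261.9)), (np.float64(255.8), np.float64(261.9))]
pink xv range at yv -600..-520 [(np.float64(169.7), np.float64(172.4)), (np.float64(169.4), np.float64(171.9)), (np.float64(169.6), np.float64(172.9)), (np.float64(169.9), np.float64(172.6)), (np.float64(169.4), np.float64(172.8))]
```

Request:
apply_moves(deltas=[[22,[0,-1,0],0],[22,[0,-1,0],0],[22,[0,0,0],0]])

```text
t: 8.95
tool_pos: [0.5579, -0.0801, 0.2778]
orientation: [3.104, -0.472, 0.0]
force: [-2.1, -7.5, 0.7]
opening: 0.0257
```

Request:
apply_moves(deltas=[[22,[0,-1,0],0],[22,[0,-1,0],0],[22,[0,0,0],0]])

```text
t: 9.32
tool_pos: [0.5584, -0.0783, 0.2778]
orientation: [3.104, -0.472, -0.0]
force: [-2.3, -9.4, 1.8]
opening: 0.0261
```

```bash
python3 m.py v7
```

```text
9.325 xv 91.3 yv -556.48 z 0.2778 Fv -9.67 0.02605491459591536 toolyang 72.7
orange xv range at yv -600..-520 [(np.float64(173.6), np.float64(253.9)), (np.float64(173.2), np.float64(253.8)), (np.float64(173.5), np.float64(254.6)), (np.float64(173.2), np.float64(254.0)), (np.float64(173.5), np.float64(254.3))]
pink xv range at yv -600..-520 [(np.float64(255.9), np.float64(262.1)), (np.float64(255.7), np.float64(262.1)), (np.float64(255.6), np.float64(262.0)), (np.float64(256.0), np.float64(261.9)), (np.float64(255.8), np.float64(261.9))]
pink xv range at yv -600..-520 [(np.float64(169.7), np.float64(172.4)), (np.float64(169.4), np.float64(171.9)), (np.float64(169.6), np.float64(172.9)), (np.float64(169.9), np.float64(172.6)), (np.float64(169.4), np.float64(172.2))]
```

View pics/v7.png

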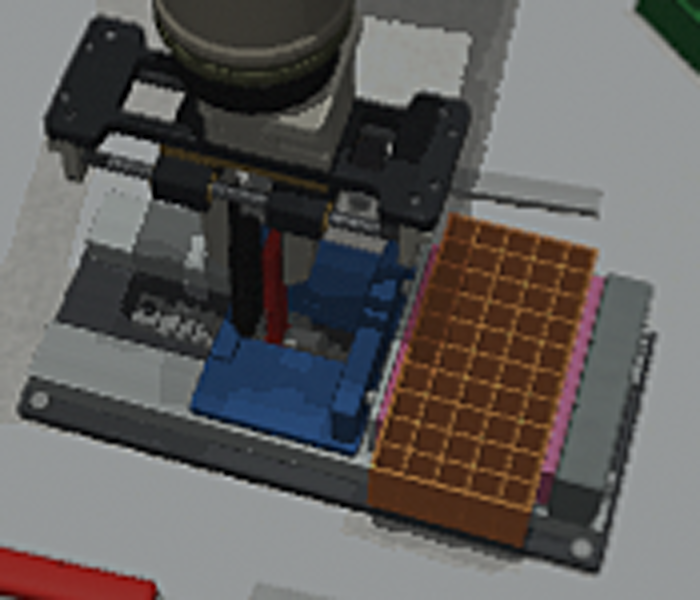

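The tray sits square against the fixed jaw and the face is pressed in about 6 mm (9.7 N in total). I'll let the lever go slowly, advancing the hand by half of each opening step so that the rear finger stays against the post.

Request:
apply_moves(deltas=[[26,[0,0,0],0],[28,[0,-1,0],0],[30,[0,-1,0],0],[32,[0,-1,0],0],[34,[0,-1,0],0]])

```text
t: 10.0
tool_pos: [0.5597, -0.0743, 0.2778]
orientation: [3.104, -0.472, 0.0]
force: [-2.6, -10.0, 0.2]
opening: 0.0338
```

Request:
apply_moves(deltas=[[36,[0,-1,0],0],[38,[0,-1,0],0],[40,[0,-1,0],0],[42,[0,-1,0],0],[42,[0,0,0],0]])

```text
t: 10.62
tool_pos: [0.5609, -0.0703, 0.2778]
orientation: [3.105, -0.472, 0.0]
force: [-1.1, -6.9, 1.1]
opening: 0.0425
```

```bash
python3 m.py v8
```

```text
10.625 xv 99.71 yv -556.46 z 0.2778 Fv -6.9 0.04248222668504589 toolyang 72.72
orange xv range at yv -600..-520 [(np.float64(173.6), np.float64(253.9)), (np.float64(173.2), np.float64(253.8)), (np.float64(173.5), np.float64(254.6)), (np.float64(173.2), np.float64(254.0)), (np.float64(173.5), np.float64(253.8))]
pink xv range at yv -600..-520 [(np.float64(255.9), np.float64(262.1)), (np.float64(255.7), np.float64(262.1)), (np.float64(255.6), np.float64(262.0)), (np.float64(256.0), np.float64(261.9)), (np.float64(255.8), np.float64(261.9))]
```

View pics/v8.png

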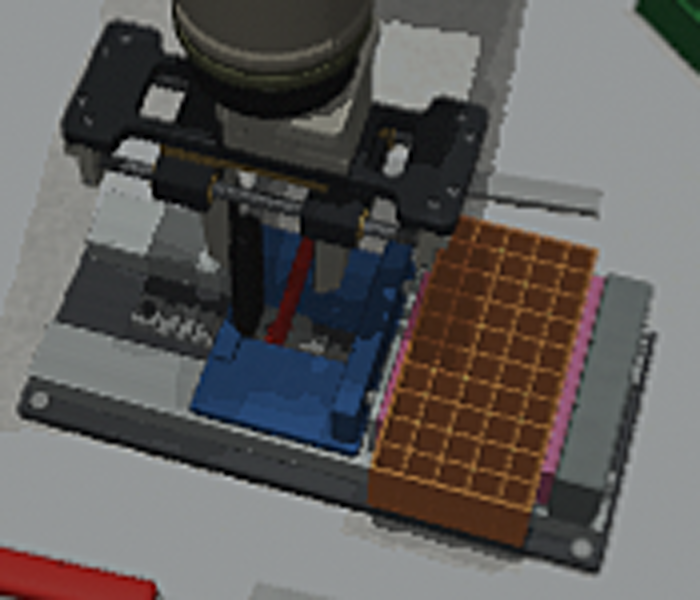

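Request:
apply_moves(deltas=[[46,[0,-2,0],0],[50,[0,-2,0],0],[54,[0,-2,0],0],[58,[0,-2,0],0],[58,[0,0,0],0]])

```text
t: 11.3
tool_pos: [0.5634, -0.0622, 0.2778]
orientation: [3.105, -0.471, 0.0]
force: [0.3, -5.7, 0.3]
opening: 0.0581
```

```bash
cat > lv.py <<'E'
from h import *
import sys
for f in sys.argv[1:]:
    im=viewer.read_camera('scene') if f=='now' else cv2.imread(f)
    if f=='now':cv2.imwrite('pics/last.png',im)
    h=cv2.cvtColor(im,cv2.COLOR_BGR2HSV);m=cv2.inRange(h,(0,150,50),(6,255,255))|cv2.inRange(h,(174,150,50),(180,255,255))
    m[:185]=0;m[245:]=0;m[:,:215]=0;m[:,285:]=0
    c=max(cv2.findContours(m,0,2)[0],key=cv2.contourArea)[:,0]
    v=cv2.fitLine(c.astype(np.float32),cv2.DIST_L2,0,.01,.01).ravel();print(f,'red y',c[:,1].min(),c[:,1].max(),'slope dx/dy',(v[0]/v[1]).round(3),'top',c[c[:,1].argmin()],'bot',c[c[:,1].argmax()])
q=robot.read_state();vx=np.array([.2974,.9548,0]);x=q['tool_pos']@vx*1000;o=q['opening']*1e3
print(q['t'],'rear finger',(x-o/2).round(2),'Fv',(q['force']@vx).round(2))
# expected slope of lever for angles, given post at rear+6
P=np.array([-.9548*-.5615,.2974*-.5615,0])
for a in(0,.05,.17,.27):
    lean=.27-a;b=(78.5+6+16)/1e3
    A=proj('scene',P+vx*(b+np.sin(lean)*.02)+[0,0,.026+.02]);B=proj('scene',P+vx*(b+np.sin(lean)*.095)+[0,0,.026+.095*np.cos(lean)])
    print(a,'slope',((B-A)[0]/(B-A)[1]).round(3),A.round(),B.round())
E
python3 lv.py pics/s0.png now
```

```text
pics/s0.png red y 200 229 slope dx/dy -0.128 top [235 200] bot [234 229]
now red y 210 235 slope dx/dy -0.601 top [271 210] bot [257 235]
11.35 rear finger 78.97 Fv -5.35
0 slope -0.584 [262. 230.] [271. 214.]
0.05 slope -0.451 [262. 230.] [269. 213.]
0.17 slope -0.175 [261. 230.] [264. 212.]
0.27 slope 0.023 [260. 230.] [259. 210.]
```

The lever now leans forward at slope −0.60. The model gives −0.58 for fully down and −0.18 for resting on a land, so the pawl has dropped into a notch. I'll open the fingers and lift clear.

Request:
apply_moves(deltas=[[66,[0,0,0],0],[74,[0,0,0],0],[84,[0,0,0],0],[93,[0,0,0],0],[93,[0,0,0],0]])

```text
t: 11.98
tool_pos: [0.5633, -0.0619, 0.2777]
orientation: [-3.106, 0.471, -0.0]
force: [-0.0, -0.3, 0.2]
opening: 0.0923
```

Request:
apply_moves(deltas=[[93,[0,0,-10],0],[93,[0,0,-25],0],[93,[0,0,-30],0],[93,[0,0,-30],0],[93,[0,0,-20],0]])

```text
t: 12.6
tool_pos: [0.5636, -0.062, 0.3953]
orientation: [3.106, -0.471, 0.004]
force: [1.3, -0.2, 0.2]
opening: 0.0933
```

Request:
apply_moves(deltas=[[93,[-40,0,0],0],[93,[-40,0,0],0],[93,[-40,0,0],0],[93,[0,0,0],0],[93,[0,0,0],0]])

```text
t: 13.22
tool_pos: [0.4491, -0.0264, 0.3933]
orientation: [3.106, -0.471, 0.002]
force: [-0.4, -0.6, 0.3]
opening: 0.0927
```

```bash
python3 lv.py now; python3 m.py v9
```

```text
now red y 210 235 slope dx/dy -0.561 top [271 210] bot [257 235]
13.275 rear finger 61.82 Fv -0.13
0 slope -0.584 [262. 230.] [271. 214.]
0.05 slope -0.451 [262. 230.] [269. 213.]
0.17 slope -0.175 [261. 230.] [264. 212.]
0.27 slope 0.023 [260. 230.] [259. 210.]
13.275 xv 108.28 yv -436.93 z 0.3932 Fv -0.13 0.09293582392716897 toolyang 72.73
orange xv range at yv -600..-520 [(np.float64(173.6), np.float64(253.9)), (np.float64(173.2), np.float64(253.8)), (np.float64(173.5), np.float64(254.6)), (np.float64(173.2), np.float64(254.0)), (np.float64(173.5), np.float64(254.3))]
pink xv range at yv -600..-520 [(np.float64(255.9), np.float64(262.1)), (np.float64(255.7), np.float64(262.1)), (np.float64(255.6), np.float64(262.0)), (np.float64(256.0), np.float64(261.9)), (np.float64(255.8), np.float64(261.9))]
pink xv range at yv -600..-520 [(np.float64(169.7), np.float64(172.4)), (np.float64(169.4), np.float64(172.6)), (np.float64(169.6), np.float64(172.3)), (np.float64(169.9), np.float64(172.6)), (np.float64(169.4), np.float64(172.8))]
```

View pics/v9.png

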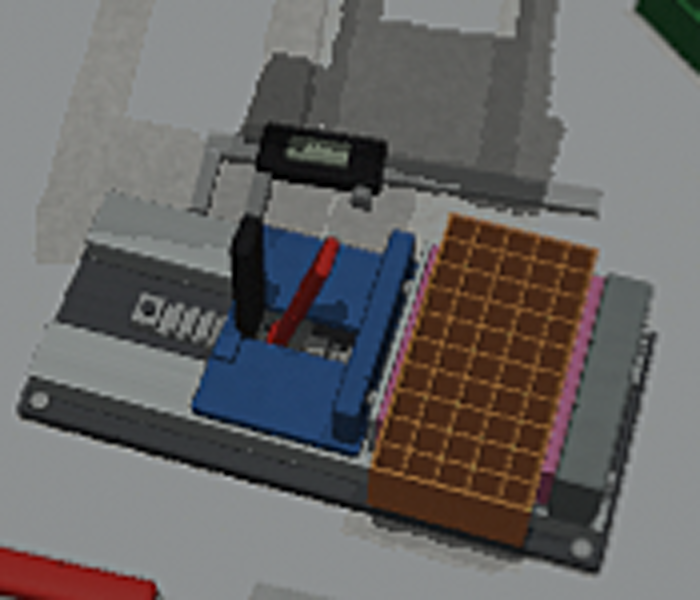

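The hand is clear, the lever (305,290) leans fully forward, and the tray is square between both pink faces. I'm handing the job in.

```bash
python3 -c "
from plant import order
print(order.close_job())"
```

```text
the job is handed in; nothing more can be done
None
```

The orange tray is clamped in the vise and the vise holds it by itself. I handed the job in at about 13 s of the 61 s allowed; no verdict is reported.

**What I did:** I squeezed the lever home on the post (opening 25.7 mm, grip 20 N). With it held, I slid the jaw about 56 mm until the tray stopped against the fixed jaw and the face was pressed in about 6 mm. I then let the lever go while moving the hand forward so the rear finger stayed on the post. The pawl dropped into a notch without a nudge, and I opened the fingers and lifted clear.

**Last checks:**
- **Lever:** its slope in the picture was −0.56. My model gives −0.58 for fully down, −0.45 for the 0.05 rad limit and −0.18 for resting on a land, so I read it as fully down.
- **Tray:** it did not move after release. Its edges were square to the vise within picture accuracy.
- **Fixed jaw:** in the picture the tray's far edge is about 2 mm from the fixed jaw's pink. I put that down to the colour mask edges, because the tray had stopped and the force then rose from about 5 to 9.7 N.
- **Face:** I did not measure how far it is pressed in after release. The jaw did not visibly move back, so allowing for the pawl's 1.5 mm play it should still be in by 4 mm or more.
- **Forces and surroundings:** the wrist force never read above about 11 N. I sent the hand nowhere near the glue stick, caliper or scraper, but did not measure their positions at the end.

No check failed.

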